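# Check a return spring on the bench spring tester and sort it

## Task

Test the spring unit: lay it in the tester's channel with its yellow tube end towards the fixed anvil, let go, and turn the black wing knob clockwise until its clutch slips, so that the set load is on the spring. See where the yellow pointer has stopped: short of the red clip, on the knob side of it, the spring is still good; past the red clip, on the anvil side of it, it is tired (ignore the blue clip). Then wind the jaw fully home and lay the unit flat in the green tray if it is good or in the orange tray if it is tired, leaving the jars, the box and the tiles alone.

Things in the scene. Friction and masses are not known exactly. Their poses are not given: they have to be found in the camera images.
- tester: bench spring tester, fixed: grey base 130 (own x) x 360 (own y) mm, 14 mm thick; origin at the centre of its underside, z up. The spring axis runs along own y at x = 0: anvil at the +y end (66 mm high), jaw (50 mm wide, 61 high) and blue gear housing (54 high) with the knob at x = 0, y = -127 mm. A scale rail with two clips runs along x = -55 mm
- anvil_face (a point): foot of the anvil's face, on the bed (tester x = 0, y = +150, z = 14 mm), axes as the tester's; the spring unit lies on the bed from here towards -y. Two pairs of rails, 10 mm high and 56 mm apart inside, guide its end plates at y = 0 to -19 and -78 to -150 mm from here; between them there is no rail, so fingers have room at the tube
- jaw (a joint): travel of the jaw, m: 0 fully home (open, face 150 mm from the anvil, 10 mm more than the spring unit's length), grows towards the anvil, at most 0.055. Driven only by the knob, 32 mm per rad; stays where it is left, also under the spring's load.
- pointer (a point): front edge of the yellow pointer on the jaw, in the plane of the jaw's face; it runs over the scale rail (tester x = -55, z = 34 mm)
- knob_grip (a point): on the vertical axis of the black wing knob, 98 mm above the bench: wing 62 mm long (this point's x axis) x 14 mm thick (its y axis), 69 to 114 mm above the bench, along tester x at the start. Clockwise from above drives the jaw to the anvil, anticlockwise takes it home. Turns at about 0.17 N m; at 0.32 N m (1.0 to 1.4 rad from home with the unit in) its clutch slips
- clutch (a joint): slip of the knob against its spindle, rad: 0 at the start, grows while the knob is turned clockwise and slips (the jaw then stands still); unchanged while the knob drives the jaw; falls if the knob is turned back against the home stop
- spring: spring unit, 140 mm long, 0.3 kg: two square steel end plates 50 x 50 x 10 mm, a yellow tube (34 mm diameter, 60 long) next to one, a bare coil between the tube and the other, which slides. Origin under the middle of the tube, at the plates' underside (tube axis 25 mm above); own y along the unit: outer plate faces at +40 (tube end) and -100 mm; z up. Grip the tube, across x
- spring_mid (a point): the middle of the spring unit's length, at its underside (30 mm from its origin, towards the coil)
- red_mark (a point): the line on the red clip (24 x 6 mm, 20 mm high) on the scale rail: the reference mark for this spring. Fixed; the clips are 8 mm or more from where the pointer stops with the spring loaded, on the anvil side of it or on the knob side
- blue_clip: the same clip in blue, for another spring: of no account. Fixed
- green_tray: green shallow open tray, 210 (own x) x 136 (own y) x 30 mm high, walls and floor 4 mm, fixed; origin at the centre of its underside. For springs that pass. May stand left or right of the tester
- orange_tray: orange shallow open tray, 210 (own x) x 136 (own y) x 30 mm high, walls and floor 4 mm, fixed; origin at the centre of its underside. For springs that fail. May stand left or right of the tester
- yellow_jar: yellow-bodied jar with blue cap, 57 mm wide, 76 high, stands behind to the right; loose, to be left alone
- blue_jar: dark blue jar with white cap, 60 mm wide, 82 high, behind to the right; loose, to be left alone
- black_jar: small jar, black cap, 48 mm wide, 60 high, between the balance and the tester; loose, to be left alone
- food_box: white box with a blue lid, 113 x 149 x 100 mm high, behind to the left; loose, to be left alone
- tile_a: brown glazed test tile, 36 x 25 x 70 mm high, behind to the left; loose, to be left alone
- tile_b: yellow glazed test tile, 37 x 25 x 76 mm high, behind to the left; loose, to be left alone
Mind the look-alikes: they are no part of the job. Of the things that look like the spring, the larger one is meant.

How it is judged (in metres and radians):
On the way, in this order (a step that is already met when the one before it is completed fails the run):
1. the spring unit lies in the tester's channel, tube end towards the anvil, and is let go (x of spring in the frame of tester between -0.008 and 0.008 m and y of spring in the frame of tester between 0.085 and 0.122 m and z of spring in the frame of tester between 0.01 and 0.019 m and angle between the y axis of spring and the y axis of tester, either way round below 0.15 rad and contact force between the fingers and spring below 0.3 N and value of joint jaw below 0.006 m), for 0.2 s.
2. the jaw has compressed the spring and the knob's clutch has slipped by more than 0.1 rad (x of spring in the frame of tester between -0.008 and 0.008 m and y of spring in the frame of tester between 0.085 and 0.122 m and z of spring in the frame of tester between 0.01 and 0.019 m and angle between the y axis of spring and the y axis of tester, either way round below 0.15 rad and value of joint jaw between 0.022 and 0.046 m and value of joint clutch above 0.1 rad), for 0.2 s.
3. the jaw is wound home again, with the spring unit still in the channel (x of spring in the frame of tester between -0.008 and 0.008 m and y of spring in the frame of tester between 0.085 and 0.122 m and z of spring in the frame of tester between 0.01 and 0.019 m and angle between the y axis of spring and the y axis of tester, either way round below 0.15 rad and value of joint jaw below 0.005 m), for 0.2 s.
At the end, for the whole second after the job is handed in: The unit rests flat (tilt < 0.12 rad, middle within 50 mm of the tray's centre along each tray axis, underside < 12 mm above the tray's) in the green tray if the red clip is on the anvil side of where the loaded pointer stops, else in the orange tray; released; jaw within 5 mm of home (((y of red_mark in the frame of tester above 0.033 m and x of spring_mid in the frame of green_tray between -0.05 and 0.05 m and y of spring_mid in the frame of green_tray between -0.05 and 0.05 m and z of spring_mid in the frame of green_tray between -0.003 and 0.012 m and angle between spring's own z axis and vertical below 0.12 rad) or (y of red_mark in the frame of tester below 0.033 m and x of spring_mid in the frame of orange_tray between -0.05 and 0.05 m and y of spring_mid in the frame of orange_tray between -0.05 and 0.05 m and z of spring_mid in the frame of orange_tray between -0.003 and 0.012 m and angle between spring's own z axis and vertical below 0.12 rad)) and value of joint jaw below 0.005 m and linear speed of spring below 0.02 m/s and contact force between the fingers and spring below 0.3 N); the robot touches nothing.
It fails at once if a jar, the box or a tile is shifted by more than 25 mm (distance of any of yellow_jar, blue_jar, black_jar, food_box, tile_a, tile_b from where it was at the start of the episode above 0.025 m).
It also fails if it takes over 64 s, if anything falls off the work surface, if the arm or the gripper's body presses on something with over 40 N, if the wrist force passes 120 N, or if a joint passes its speed limit or range.

## Robot

A 6-joint arm with a two-finger parallel gripper is mounted at the origin on a cart in front of the work surface, level with it; the furniture and walls round the work are solid. World frame = base frame: x ahead of the robot, y to its left, z up, the work surface at z = 0. Lengths are in mm, angles in rad, forces in N, time in s.
With the tool pointing down it reaches from about 325 to 1000 mm from the base axis. Payload 5.1 kg.
Tool frame: the origin (TCP) lies midway between the tips of the shut fingers; the grasp point (between the pads) lies 19 mm behind it (arm.grip_point_offset is the z of the grasp point in the tool frame, in mm); z points along the fingers, y is the direction in which the jaws open and shut (so a half turn about z gives the same grasp; the last joint's range is limited). The gripper opens to 85 mm and grips with 20 to 120 N. Pads are 22 mm wide; open, the fingers measure 114 mm over their backs; the gripper's body (76 mm by 85 mm) begins 54 mm behind the grasp point. The pads swing forward as they close: fully open they stand 13 mm farther back than shut.
Start: joints at [1.151, 0.124, 1.65, -0, 1.367, -0.083], TCP at [214.825, 613.461, 231.322] pointing down, gripper open.
Joint ranges: [-2.61, 2.61], [-1.02, 2.33], [0.03, 2.71], [-1.35, 4.49], [0.32, 2.68], [-2.91, 2.91]. Speed limits (rad/s): [2.57, 2.57, 3.14, 3.14, 3.14, 3.14].

## Interface

Orientations are given as a unit quaternion [x, y, z, w].
In Python, from rig import readout, cams, arm gives the robot as it stands.
- The arm moves only by the shell command python3 -m pendant 'ROWS' [FORCE]. ROWS is JSON, a list of rows, each an object with "jaw": the opening, from 0 (shut) to 1 (fully open); "dp": the shift along the world's x, y, z in m, a list of three; "dr": the turn, a rotation vector about the world's x, y, z in degrees, a list of three. In form: [{"jaw": jaw, "dp": [x, y, z], "dr": [rx, ry, rz]}, ...]. A call has 1 to 20 rows; each row is the pose to reach, as a shift and turn from the pose commanded when the call began; what a row does not reach only later rows make up. A row lasts 1/8 s, in which the tool goes at most 62.5 mm and 10.7 degrees, less where a joint would pass 70% of its speed; a pose out of reach is approached as far as the arm can. A call with a gripper value outside its range is refused whole. The fingers move at their own pace and stop on an object; FORCE is the grip in N (left out, the last holds). Time passes only in rows, so rows that repeat a pose let the fingers close. It gives the time, the measured TCP pose, the force and the opening at its end, in the units of the state.
- readout.sense(): the state, without advancing time (a new reading comes with each control period).
- cams.camera(name): name is "scene" or "top" or "wrist"; returns the picture (480x640x3 uint8, blue, green, red); there is no depth.
- cams.camera_params(name): a dict with "vfov" (degrees; the focal length in pixels is half the picture's height over the tangent of half this angle, whatever the lens; pixels are square), "cx", "cy" (the principal point, pixels), "dist_coeffs" ([k1, k2, p1, p2, k3] as OpenCV has them; the pictures are not rectified), "T" (4x4, takes a point from camera to world coordinates). Camera axes: x right, y down, z forward; pixel columns grow to the right and rows downward; lengths in mm; the calibration is good to about 2 mm. A picture is of the moment at which its call begins: read the wrist's pose just before it. camera_params takes no time and is no camera call; for the wrist camera it gives the pose at the moment of the call.
- arm.sign_off(): hands the job in, once; it reports no verdict.
The state is a dict: "time": time; "q": joint angles; "dq": joint speeds; "joint_efforts": joint torques, N m; "tool_pos": TCP position; "eef_rot": TCP orientation; "wrist_force": force on the tool from outside, world axes, zero at the start; "moment": the same for the moment, N m; "width": opening from 0.0 (shut) to 1.0 (fully open).
Only numpy, scipy, OpenCV 4.12 (cv2) and the standard library are available. Lean on these libraries where they do the work, as an engineer would, in place of code of your own. Each camera call takes 0.05 s, during which the arm holds its last target.

## Working session

There is one attempt and no reset: what is moved stays moved. The work goes in short steps, Python scripts to look and compute and a shell command to move; the robot and the scene stay as the last step left them, time stands still between calls to the robot, and variables do not carry over. Pictures are saved under pics/ and viewed, and the job is handed in when it is done.

```bash
mkdir -p pics; ls
python3 - <<'E'
from rig import readout, cams, arm
import cv2
for n in ("scene","top","wrist"):
    im=cams.camera(n); cv2.imwrite(f"pics/{n}0.png",im)
    p=cams.camera_params(n); print(n,p)
print(readout.sense()); print(arm.grip_point_offset)
E
```

```text
pics
scene {'vfov': 42.71572280890095, 'cx': 320.8831507362262, 'cy': 240.3361551460697, 'dist_coeffs': array([-0.02007884,  0.        ,  0.        ,  0.        ,  0.        ]), 'T': array([[ 4.91412523e-01, -6.07786454e-01,  6.23786308e-01,
        -4.94781377e+02],
       [-8.70861414e-01, -3.34126502e-01,  3.60499485e-01,
        -5.75896650e+02],
       [-1.06831664e-02, -7.20385388e-01, -6.93491718e-01,
         1.21409965e+03],
       [ 0.00000000e+00,  0.00000000e+00,  0.00000000e+00,
         1.00000000e+00]])}
top {'vfov': 45.44720910486138, 'cx': 310.6418281090832, 'cy': 244.45690914759643, 'dist_coeffs': array([-0.1208115,  0.       ,  0.       ,  0.       ,  0.       ]), 'T': array([[ 1.49848736e-02, -9.87249784e-01,  1.58471822e-01,
         2.89031695e+02],
       [-9.97922389e-01, -4.83421316e-03,  6.42459006e-02,
        -1.02680034e+02],
       [-6.26606648e-02, -1.59105296e-01, -9.85271103e-01,
         1.45151072e+03],
       [ 0.00000000e+00,  0.00000000e+00,  0.00000000e+00,
         1.00000000e+00]])}
wrist {'vfov': 59.59318025908399, 'cx': 318.8803503461497, 'c
[... 453 characters left out ...]
00]])}
{'time': 0.15, 'q': array([ 1.15141089e+00,  1.24375278e-01,  1.65137040e+00, -4.98571608e-06,
        1.36751015e+00, -8.25937889e-02]), 'dq': array([ 0.00019718, -0.00451362, -0.00443449,  0.00042802, -0.0020055 ,
        0.00254704]), 'joint_efforts': array([ 5.94765497e-04, -4.24226582e+01, -3.66014028e+01, -3.40521126e-05,
        4.58983588e-03,  1.75021768e-05]), 'tool_pos': array([214.62779742, 613.03326215, 230.3165102 ]), 'eef_rot': array([ 1.67600525e-01,  9.85854641e-01, -8.06136044e-04, -2.04170250e-04]), 'wrist_force': array([ 0.71271843, -0.10607035,  0.43402461]), 'moment': array([-0.03269982,  0.05935969,  0.03991739]), 'width': 1.0013646395134768}
-18.700000000000003
```

View pics/scene0.png

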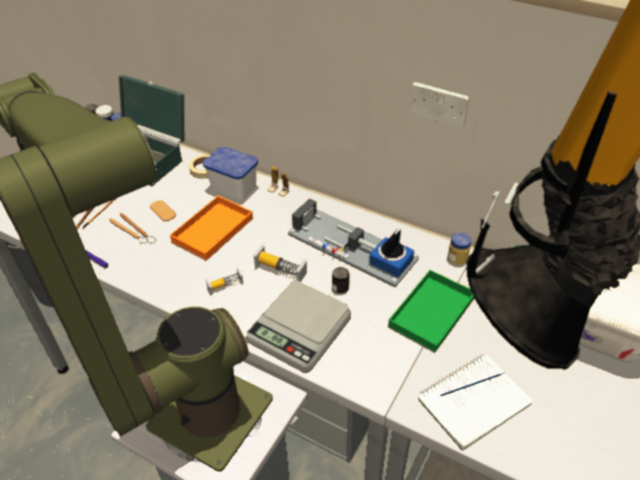

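View pics/top0.png

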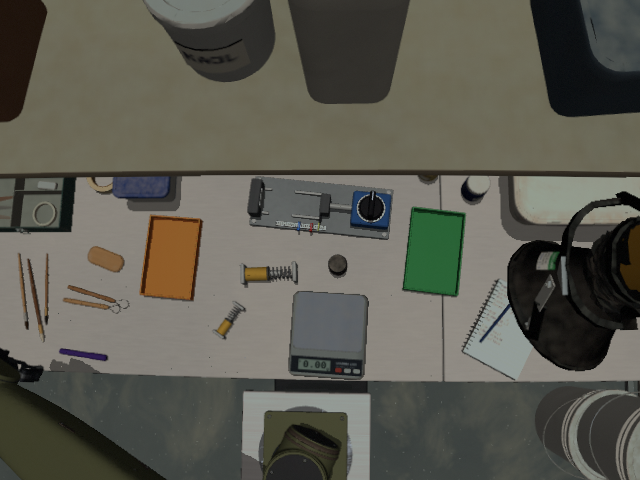

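View pics/wrist0.png

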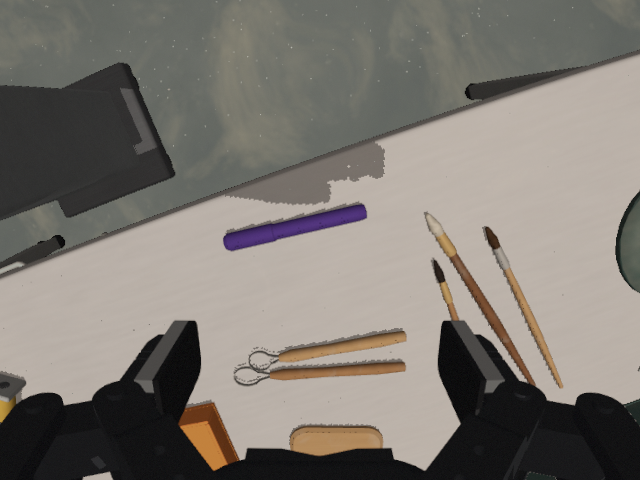

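The larger spring unit is at top (268,273) / scene (278,262). A smaller look-alike lies at top (229,320) / scene (224,282). I choose the larger one and check it in a crop.

```bash
cat > h.py <<'E'
import numpy as np, cv2
from rig import readout, cams, arm
def K(p):
    f=240/np.tan(np.radians(p['vfov'])/2); return np.array([[f,0,p['cx']],[0,f,p['cy']],[0,0,1.]])
def back(p,uv,z):
    uv=np.array(uv,float).reshape(-1,1,2)
    n=cv2.undistortPoints(uv,K(p),np.array(p['dist_coeffs'])).reshape(-1,2)
    d=np.c_[n,np.ones(len(n))]@p['T'][:3,:3].T; o=p['T'][:3,3]
    return o+d*((z-o[2])/d[:,2])[:,None]
def proj(p,X):
    Ti=np.linalg.inv(p['T']); r,_=cv2.Rodrigues(Ti[:3,:3])
    return cv2.projectPoints(np.array(X,float).reshape(-1,1,3),r,Ti[:3,3],K(p),np.array(p['dist_coeffs']))[0].reshape(-1,2)
E
python3 - <<'E'
import cv2
im=cv2.imread('pics/top0.png')
a=cv2.resize(im[165:305,220:400],None,fx=4.2,fy=4.2,interpolation=cv2.INTER_CUBIC); cv2.imwrite('pics/topc.png',a)
a=cv2.resize(im[195:315,130:310],None,fx=4.2,fy=4.2,interpolation=cv2.INTER_CUBIC); cv2.imwrite('pics/topc2.png',a)
im=cv2.imread('pics/scene0.png')
a=cv2.resize(im[185:315,200:420],None,fx=3.6,fy=3.6,interpolation=cv2.INTER_CUBIC); cv2.imwrite('pics/scc.png',a)
E
```

```text
(no output)
```

View pics/topc.png

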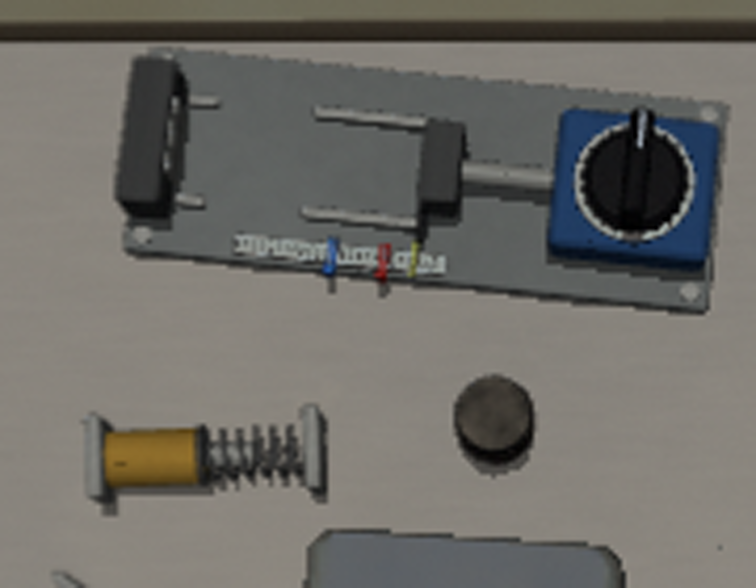

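View pics/scc.png

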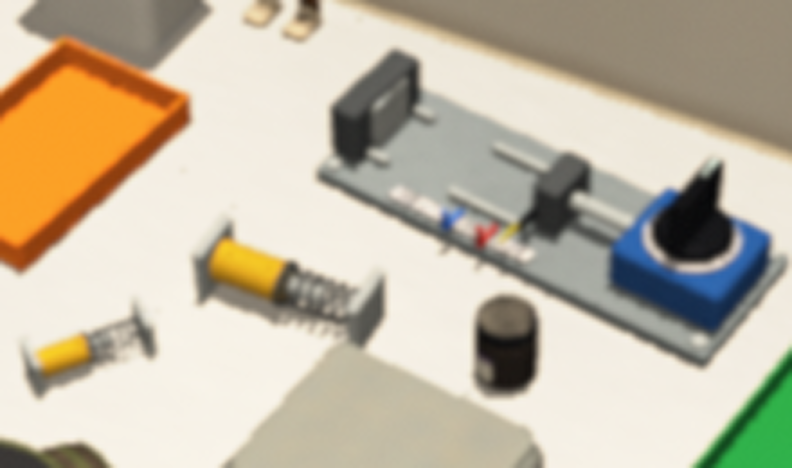

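The crop confirms it: the larger unit has its tube end at left (crop 105,457), i.e. towards world +y, the same side as the anvil. The red clip is at crop (383,262), the blue clip at (331,257) and the pointer at (414,258). Next I fit poses.

```bash
cat >> h.py <<'E'
from scipy.optimize import least_squares
def fitpose(obs,x0):
    # obs: list of (params, Xlocal, uv); pose x,y,yaw on z=0
    def X(q,L):
        c,s=np.cos(q[2]),np.sin(q[2]); return [q[0]+c*L[0]-s*L[1],q[1]+s*L[0]+c*L[1],L[2]]
    f=lambda q: np.concatenate([proj(p,X(q,L))[0]-uv for p,L,uv in obs])
    r=least_squares(f,x0,loss='soft_l1',x_scale=[10,10,.05]); return r.x,f(r.x).reshape(-1,2)
E
python3 - <<'E'
from h import *
P=cams.camera_params('top');S=cams.camera_params('scene')
t=lambda u,v:np.array([220+u/4.2,165+v/4.2]); s=lambda u,v:np.array([200+u/3.6,185+v/3.6])
obs=[(P,(65,180,14),t(155,48)),(P,(-65,180,14),t(124,252)),(P,(-65,-180,14),t(706,309)),(P,(65,-180,14),t(728,104)),
(S,(-65,180,14),s(318,174)),(S,(-65,-180,14),s(704,357)),(S,(65,-180,14),s(787,258))]
for ob in (obs[:4],obs[4:],obs):
    q,r=fitpose(ob,[600,0,0]); print(q.round(3)); print(r.round(1).tolist())
o=[(P,(0,30,25),t(105,457)),(P,(0,-30,25),t(203,456)),(P,(0,40,50),t(86,459)),(P,(0,-100,0),t(326,456))]
q,r=fitpose(o,[450,50,0]); print('spring',q,r.round(1).tolist())
# trays at z=30 corners
print('orange',back(P,[(148,216),(202,217),(194,300),(140,297)],30).round(0).tolist())
print('green',back(P,[(411,208),(466,212),(458,296),(403,292)],30).round(0).tolist())
print('black',back(P,[(338,262)],60),'jar y',back(P,[(475,186)],76))
for z in (300,500,700,900): print(z,back(P,[(200,176),(400,176)],z).round(0)[:,:2].tolist(), back(S,[(560,0),(630,18)],z).round(0)[:,:2].tolist())
E
```

```text
[ 6.17618e+02 -3.50000e+01 -1.00000e-01]
[[-1.1, -0.1], [-0.3, -0.2], [0.9, 0.5], [0.3, -0.2]]
[ 6.12856e+02 -3.43690e+01 -9.60000e-02]
[[-2.1, -0.9], [0.2, 1.3], [0.9, -0.5]]
[ 6.16959e+02 -3.47230e+01 -1.02000e-01]
[[-1.1, 0.0], [-0.4, -0.1], [0.7, 0.9], [0.2, 0.2], [-1.2, -2.0], [0.6, 0.5], [1.5, -1.0]]
spring [4.42117334e+02 1.24563737e+02 5.01255536e-02] [[0.4, 0.7], [0.6, 0.0], [-0.8, -0.7], [-0.2, -0.0]]
orange [[591.0, 417.0, 30.0], [588.0, 272.0, 30.0], [374.0, 283.0, 30.0], [379.0, 425.0, 30.0]]
green [[612.0, -263.0, 30.0], [602.0, -401.0, 30.0], [391.0, -376.0, 30.0], [400.0, -240.0, 30.0]]
black [[469.71250098 -79.64650996  60.        ]] jar y [[ 657.90066502 -415.92418309   76.        ]]
300 [[620.0, 210.0], [619.0, -211.0]] [[1838.0, -243.0], [1802.0, -491.0]]
500 [[563.0, 155.0], [561.0, -192.0]] [[1327.0, -316.0], [1299.0, -510.0]]
700 [[505.0, 101.0], [504.0, -173.0]] [[817.0, -389.0], [797.0, -528.0]]
900 [[448.0, 47.0], [447.0, -154.0]] [[307.0, -461.0], [294.0, -547.0]]
```

```bash
python3 -m pendant '[{"jaw":1,"dp":[0.05,-0.1,0],"dr":[0,0,-14]},{"jaw":1,"dp":[0.1,-0.2,0],"dr":[0,0,-28]},{"jaw":1,"dp":[0.15,-0.3,0],"dr":[0,0,-42]},{"jaw":1,"dp":[0.2,-0.4,0],"dr":[0,0,-56]},{"jaw":1,"dp":[0.227,-0.488,0],"dr":[0,0,-68]},{"jaw":1,"dp":[0.227,-0.488,0],"dr":[0,0,-68]},{"jaw":1,"dp":[0.227,-0.488,0],"dr":[0,0,-68]},{"jaw":1,"dp":[0.227,-0.488,0],"dr":[0,0,-68]},{"jaw":1,"dp":[0.227,-0.488,0],"dr":[0,0,-68]},{"jaw":1,"dp":[0.227,-0.488,0],"dr":[0,0,-68]},{"jaw":1,"dp":[0.227,-0.488,0],"dr":[0,0,-68]},{"jaw":1,"dp":[0.227,-0.488,0],"dr":[0,0,-68]}]' 40
python3 - <<'E'
from h import *
import pickle
p=cams.camera_params('wrist'); im=cams.camera('wrist'); cv2.imwrite('pics/w1.png',im); pickle.dump(p,open('w1.pkl','wb'))
cv2.imwrite('pics/scene1.png',cams.camera('scene'))
s=readout.sense(); print(s['q'],s['wrist_force'])
E
```

```text
time: 1.65
tool_pos: [441.4, 126.4, 231.2]
eef_rot: [0.69, 0.724, -0.0, -0.0]
wrist_force: [-0.1, 0.2, -0.2]
width: 1.001
[ 1.61846000e-01 -3.16473370e-01  2.05870691e+00  1.14350355e-04
  1.39948665e+00  1.12710708e-01] [-0.1996768  -0.66737661 -0.26147305]
```

View pics/w1.png

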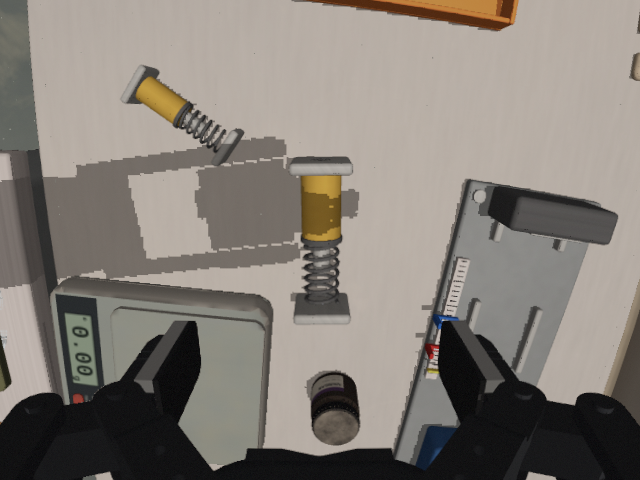

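View pics/scene1.png

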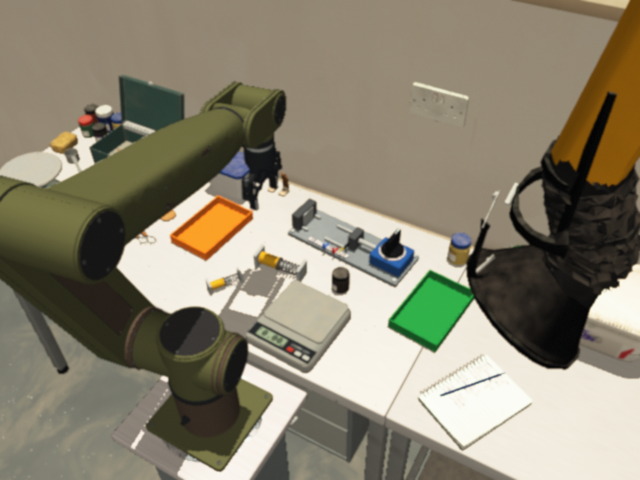

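The wrist view shows the spring upright in the picture: tube plate at (321,165), coil plate at (322,310), tube 175–240. The black jar is at (335,405), the clips are at (443,322) blue and (432,352) red. I'll zoom for accurate points.

Run:
```python
import cv2
im=cv2.imread('pics/w1.png')
cv2.imwrite('pics/w1a.png',cv2.resize(im[150:330,270:370],None,fx=3.3,fy=3.3,interpolation=cv2.INTER_CUBIC))
cv2.imwrite('pics/w1b.png',cv2.resize(im[170:390,400:620],None,fx=2.7,fy=2.7,interpolation=cv2.INTER_CUBIC))
```

```text
(no output)
```

View pics/w1a.png

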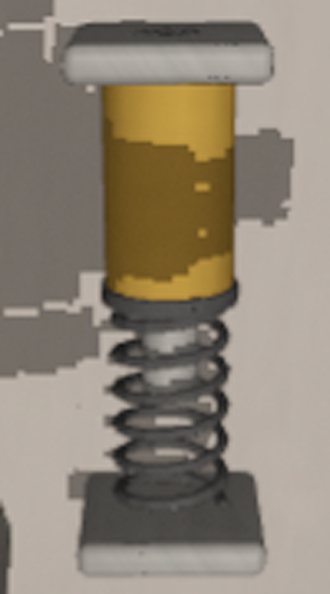

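View pics/w1b.png

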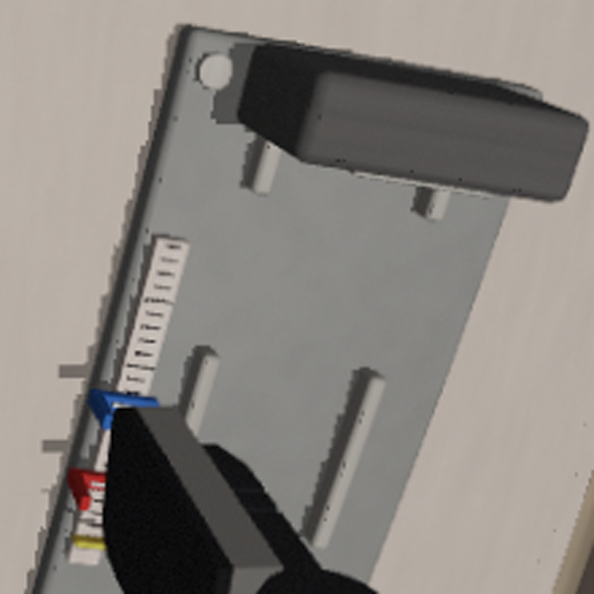

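Run:
```python
from h import *
import pickle
p=pickle.load(open('w1.pkl','rb'))
a=lambda u,v:np.array([270+u/3.3,150+v/3.3]); b=lambda u,v:np.array([400+u/2.7,170+v/2.7])
o=[(p,(-25,30,50),a(64,82)),(p,(25,30,50),a(271,82)),(p,(-25,40,50),a(66,50)),(p,(25,40,50),a(269,49)),
(p,(-25,-90,50),a(82,548)),(p,(25,-90,50),a(265,546)),(p,(-25,-100,50),a(81,573)),(p,(25,-100,50),a(263,573))]
q,r=fitpose(o,[442,125,.05]); print('spring',q.round(3),r.round(1).tolist())
t=[(p,(-65,180,14),b(182,24)),(p,(-31,72,24),b(207,350)),(p,(31,72,24),b(371,371)),(p,(-31,131,24),b(254,190)),(p,(31,131,24),b(434,217))]
q,r=fitpose(t,[617,-35,-.1]); print('tester',q.round(3),r.round(1).tolist())
c,s=np.cos(q[2]),np.sin(q[2])
for nm,uv,z in (('blue',b(125,395),40),('red',b(88,478),40),('red foot',b(85,500),30),('ptr',b(90,543),34),('scale',b(172,240),30)):
    w=back(p,uv,z)[0,:2]-q[:2]; print(nm,[c*w[0]+s*w[1],-s*w[0]+c*w[1]])
print(p['T'][:3,3], readout.sense()['tool_pos'])
```

```text
spring [4.43627e+02 1.26609e+02 6.00000e-02] [[-0.8, 1.2], [1.0, 0.5], [-1.8, -2.0], [1.8, -2.5], [-1.6, -0.4], [0.9, -0.5], [-1.0, 2.3], [1.4, 1.7]]
tester [ 6.16832e+02 -2.97120e+01 -1.00000e-01] [[0.2, -0.6], [0.3, 0.5], [0.5, 0.7], [0.1, -0.0], [-3.4, -0.4]]
blue [np.float64(-62.374931771904734), np.float64(59.15469168178594)]
red [np.float64(-67.12808169134797), np.float64(26.499606986594408)]
red foot [np.float64(-61.99177320072832), np.float64(11.92445755520076)]
ptr [np.float64(-57.47954100230891), np.float64(-2.8773678764291124)]
scale [np.float64(-56.59166466590126), np.float64(111.70038682726583)]
[437.80266651 204.66176748 374.13519143] [441.44721878 126.41809925 231.26082224]
```

```bash
python3 -m pendant '[{"jaw":1,"dp":[0.002,0,-0.06],"dr":[0,0,0.7]},{"jaw":1,"dp":[0.002,0,-0.12],"dr":[0,0,0.7]},{"jaw":1,"dp":[0.002,0,-0.17],"dr":[0,0,0.7]},{"jaw":1,"dp":[0.002,0,-0.2],"dr":[0,0,0.7]},{"jaw":1,"dp":[0.002,0,-0.224],"dr":[0,0,0.7]},{"jaw":1,"dp":[0.002,0,-0.224],"dr":[0,0,0.7]},{"jaw":0.6,"dp":[0.002,0,-0.224],"dr":[0,0,0.7]},{"jaw":0.2,"dp":[0.002,0,-0.224],"dr":[0,0,0.7]},{"jaw":0.2,"dp":[0.002,0,-0.224],"dr":[0,0,0.7]},{"jaw":0.2,"dp":[0.002,0,-0.224],"dr":[0,0,0.7]},{"jaw":0.2,"dp":[0.002,0,-0.224],"dr":[0,0,0.7]}]' 50
python3 - <<'E'
from h import *
cv2.imwrite('pics/w2.png',cams.camera('wrist'))
s=readout.sense(); print(s['wrist_force'])
E
```

```text
time: 3.12
tool_pos: [444.6, 125.6, 8.5]
eef_rot: [0.686, 0.728, 0.001, 0.0]
wrist_force: [-2.2, -0.8, 6.0]
width: 0.38
[-1.92351529 -0.3628068   5.89724215]
```

View pics/w2.png

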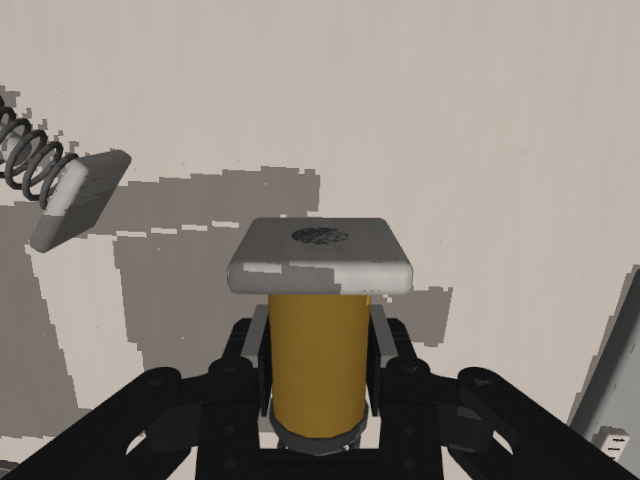

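```bash
python3 -m pendant '[{"jaw":0.2,"dp":[0,0,0.06],"dr":[0,0,0]},{"jaw":0.2,"dp":[0,0,0.12],"dr":[0,0,0]},{"jaw":0.2,"dp":[0.05,-0.015,0.135],"dr":[0,0,-3]},{"jaw":0.2,"dp":[0.1,-0.03,0.135],"dr":[0,0,-6]},{"jaw":0.2,"dp":[0.15,-0.045,0.135],"dr":[0,0,-9.2]},{"jaw":0.2,"dp":[0.183,-0.05,0.135],"dr":[0,0,-9.2]},{"jaw":0.2,"dp":[0.183,-0.05,0.135],"dr":[0,0,-9.2]},{"jaw":0.2,"dp":[0.183,-0.05,0.135],"dr":[0,0,-9.2]},{"jaw":0.2,"dp":[0.183,-0.05,0.135],"dr":[0,0,-9.2]}]'
python3 - <<'E'
from h import *
import pickle
p=cams.camera_params('wrist'); im=cams.camera('wrist'); cv2.imwrite('pics/w3.png',im); pickle.dump(p,open('w3.pkl','wb'))
s=readout.sense(); print(s['tool_pos'],s['eef_rot'],s['wrist_force'])
im=cams.camera('top');cv2.imwrite('pics/t3.png',im);
cv2.imwrite('pics/t3c.png',cv2.resize(im[165:305,220:400],None,fx=4.2,fy=4.2,interpolation=cv2.INTER_CUBIC))
im=cams.camera('scene');cv2.imwrite('pics/s3.png',im)
E
```

```text
time: 4.3
tool_pos: [625.6, 75.8, 141.8]
eef_rot: [0.742, 0.671, -0.0, -0.0]
wrist_force: [-0.1, 0.4, -3.1]
width: 0.38
[625.75026269  75.7814024  142.07451893] [ 7.41773020e-01  6.70650913e-01 -2.75382425e-04 -2.50176417e-04] [-0.30684131  0.27318731 -3.12124615]
```

View pics/w3.png

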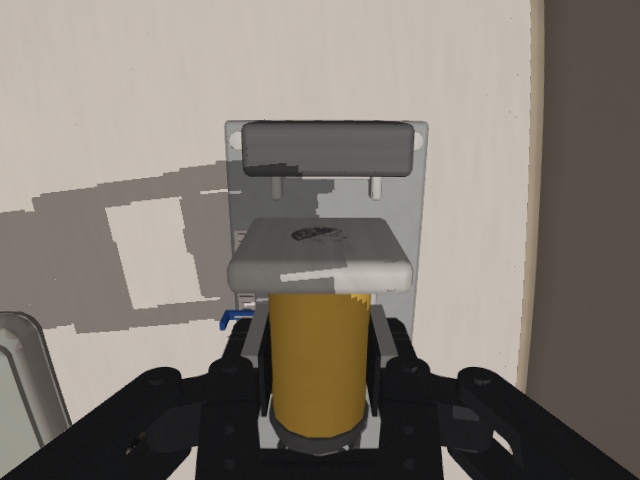

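View pics/s3.png

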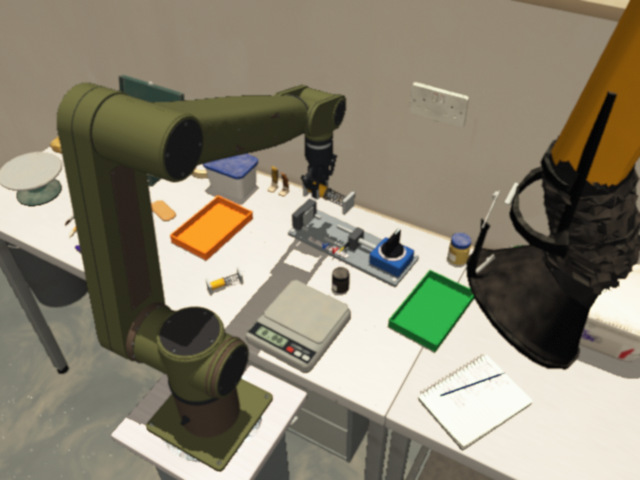

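View pics/t3c.png

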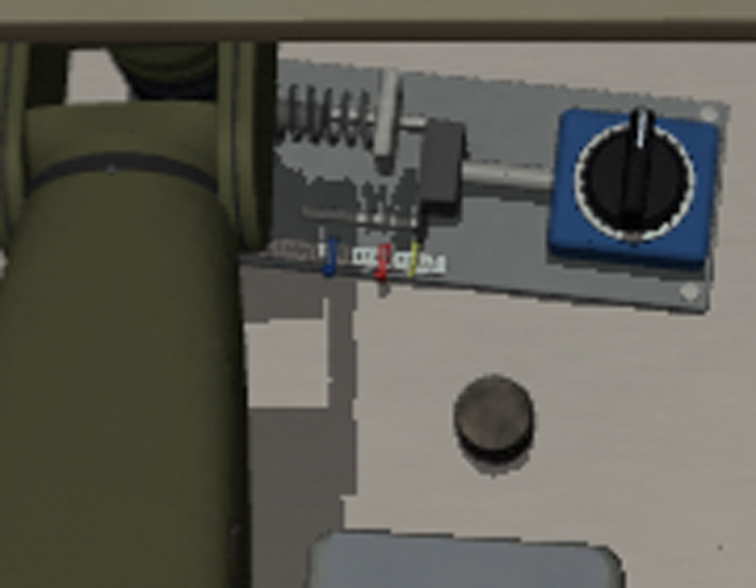

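Run:
```python
from h import *
import pickle
p=pickle.load(open('w3.pkl','rb'))
t=[(p,(-65,180,14),np.array([226.5,121.5])),(p,(65,180,14),np.array([427.5,121.5])),(p,(-31,131,24),np.array([277,198.5])),(p,(31,131,24),np.array([376,198.5]))]
q,r=fitpose(t,[617,-30,-.1]); print('tester',q.round(3),r.round(1).tolist())
zz=142-8.5
o=[(p,(-25,30,50+zz),np.array([229,292.])),(p,(25,30,50+zz),np.array([412,292.])),(p,(-25,40,50+zz),np.array([231,262.])),(p,(25,40,50+zz),np.array([410,262.])),(p,(0,40,25+zz),np.array([319.,235.]))]
g,r=fitpose(o,[626,76,-.1]); print('spring',g.round(3),r.round(1).tolist())
c,s=np.cos(q[2]),np.sin(q[2]); d=g[:2]-q[:2]; print('spring in tester',c*d[0]+s*d[1],-s*d[0]+c*d[1])
e=readout.sense(); print(np.degrees(2*np.arctan2(e['eef_rot'][1],e['eef_rot'][0]))-90, p['T'][:3,:3]@[1,0,0])
d=back(p,[[226.5,121.5],[427.5,121.5]],14); d=d[1]-d[0]; print(np.degrees(np.arctan2(d[1],d[0])),np.linalg.norm(d))
```

```text
tester [ 6.19909e+02 -3.09860e+01 -1.01000e-01] [[-3.5, -1.2], [2.5, -1.1], [0.6, 1.5], [-0.5, 1.4]]
spring [ 6.26114e+02  7.69770e+01 -1.00000e-01] [[-3.7, 4.8], [1.3, 4.7], [-8.5, -0.5], [6.0, -0.6], [0.2, -0.9]]
spring in tester -4.663676163939267 108.03989238135654
-5.768348817350287 [ 9.94892954e-01 -1.00934726e-01 -4.37962063e-04]
-5.72974471013999 126.26531880852103
```

```bash
python3 -m pendant '[{"jaw":0.2,"dp":[0.0033,-0.0024,0],"dr":[0,0,0]},{"jaw":0.2,"dp":[0.0033,-0.0024,-0.04],"dr":[0,0,0]},{"jaw":0.2,"dp":[0.0033,-0.0024,-0.07],"dr":[0,0,0]},{"jaw":0.2,"dp":[0.0033,-0.0024,-0.101],"dr":[0,0,0]},{"jaw":0.2,"dp":[0.0033,-0.0024,-0.101],"dr":[0,0,0]},{"jaw":0.2,"dp":[0.0033,-0.0024,-0.101],"dr":[0,0,0]}]'
python3 - <<'E'
from h import *
import pickle
p=cams.camera_params('wrist'); im=cams.camera('wrist'); cv2.imwrite('pics/w4.png',im); pickle.dump(p,open('w4.pkl','wb'))
im=cams.camera('scene');cv2.imwrite('pics/s4.png',cv2.resize(im[185:315,250:420],None,fx=4.5,fy=4.5,interpolation=cv2.INTER_CUBIC))
E
```

```text
time: 5.2
tool_pos: [631.2, 73.0, 42.7]
eef_rot: [0.742, 0.67, 0.001, 0.001]
wrist_force: [0.7, -0.6, -2.0]
width: 0.379
```

View pics/w4.png

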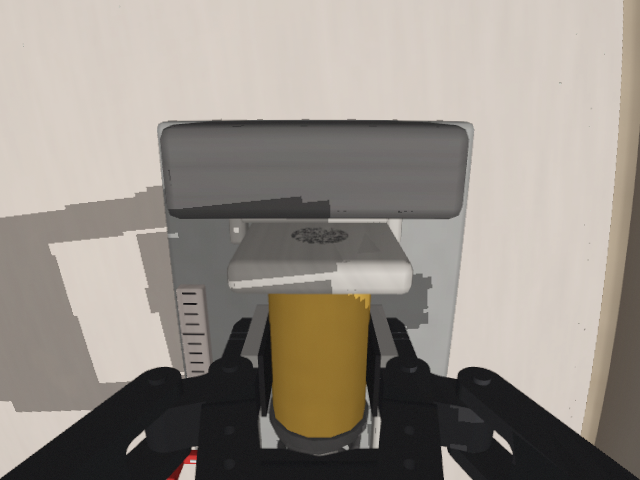

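View pics/s4.png

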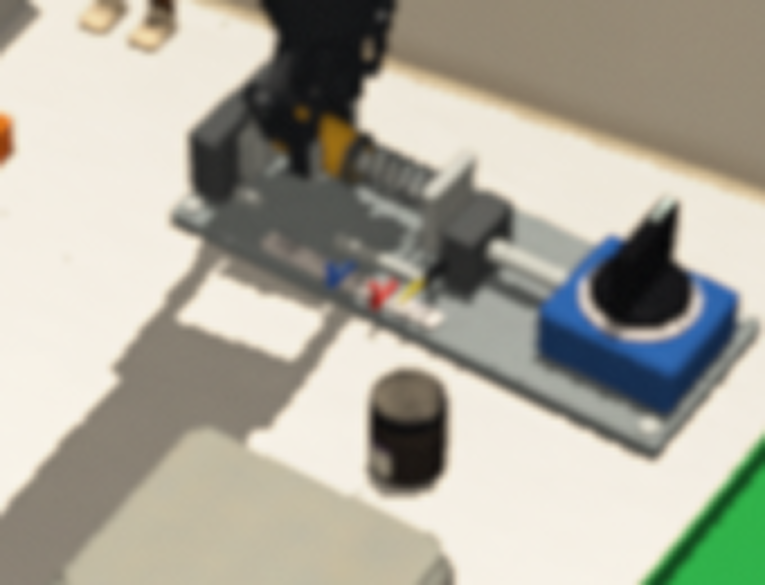

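```bash
python3 -m pendant '[{"jaw":0.2,"dp":[-0.0011,0.0005,0],"dr":[0,0,0]},{"jaw":0.2,"dp":[-0.0011,0.0005,-0.008],"dr":[0,0,0]},{"jaw":0.2,"dp":[-0.0011,0.0005,-0.014],"dr":[0,0,0]},{"jaw":0.2,"dp":[-0.0011,0.0005,-0.02],"dr":[0,0,0]},{"jaw":0.2,"dp":[-0.0011,0.0005,-0.02],"dr":[0,0,0]},{"jaw":0.2,"dp":[-0.0011,0.0005,-0.02],"dr":[0,0,0]}]'
python3 - <<'E'
from h import *
cv2.imwrite('pics/w5.png',cams.camera('wrist'))
im=cams.camera('scene');cv2.imwrite('pics/s5.png',cv2.resize(im[185:315,250:420],None,fx=4.5,fy=4.5,interpolation=cv2.INTER_CUBIC))
s=readout.sense(); print(s['tool_pos'],s['wrist_force'],s['moment'])
E
```

```text
time: 6.05
tool_pos: [629.5, 73.5, 22.7]
eef_rot: [0.742, 0.67, 0.0, 0.0]
wrist_force: [-3.4, -0.7, 4.8]
width: 0.38
[629.53100578  73.44675117  22.64415525] [-3.1452945  -0.34883657  5.66909836] [-0.04657864  0.56248326  0.01458161]
```

View pics/w5.png

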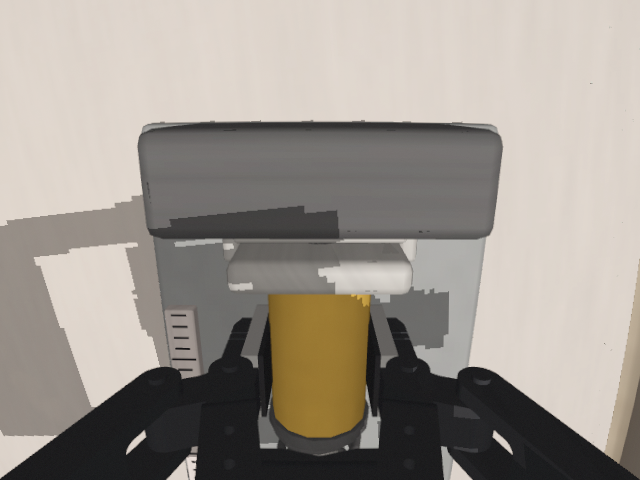

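View pics/s5.png

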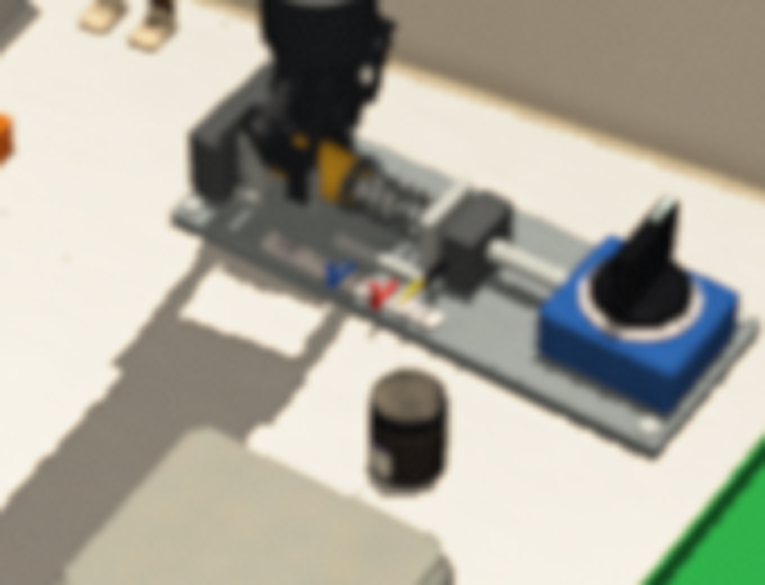

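Seated (TCP z 22.7, centred on the anvil). Release and lift.

```bash
python3 -m pendant '[{"jaw":0.6,"dp":[0,0,0],"dr":[0,0,0]},{"jaw":0.6,"dp":[0,0,0],"dr":[0,0,0]},{"jaw":0.62,"dp":[0,0,0],"dr":[0,0,0]},{"jaw":0.62,"dp":[0,0,0.03],"dr":[0,0,0]},{"jaw":0.62,"dp":[0,0,0.08],"dr":[0,0,0]},{"jaw":0.62,"dp":[0,0,0.14],"dr":[0,0,0]},{"jaw":0.62,"dp":[0,0,0.19],"dr":[0,0,0]},{"jaw":0.62,"dp":[-0.008,-0.06,0.19],"dr":[0,0,10]},{"jaw":0.62,"dp":[-0.016,-0.12,0.19],"dr":[0,0,20]},{"jaw":0.62,"dp":[-0.02,-0.18,0.19],"dr":[0,0,30]},{"jaw":0.62,"dp":[-0.0235,-0.231,0.19],"dr":[0,0,40]},{"jaw":0.62,"dp":[-0.0235,-0.231,0.19],"dr":[0,0,50]},{"jaw":0.62,"dp":[-0.0235,-0.231,0.19],"dr":[0,0,60]},{"jaw":0.62,"dp":[-0.0235,-0.231,0.19],"dr":[0,0,70]},{"jaw":0.62,"dp":[-0.0235,-0.231,0.19],"dr":[0,0,80]},{"jaw":0.62,"dp":[-0.0235,-0.231,0.19],"dr":[0,0,90]},{"jaw":0.62,"dp":[-0.0235,-0.231,0.19],"dr":[0,0,90]},{"jaw":0.62,"dp":[-0.0235,-0.231,0.19],"dr":[0,0,90]}]'
python3 - <<'E'
from h import *
import pickle
p=cams.camera_params('wrist'); im=cams.camera('wrist'); cv2.imwrite('pics/w6.png',im); pickle.dump(p,open('w6.pkl','wb'))
im=cams.camera('scene');cv2.imwrite('pics/s6.png',cv2.resize(im[185:315,250:420],None,fx=4.5,fy=4.5,interpolation=cv2.INTER_CUBIC))
im=cams.camera('top');cv2.imwrite('pics/t6.png',cv2.resize(im[165:305,220:400],None,fx=4.2,fy=4.2,interpolation=cv2.INTER_CUBIC))
s=readout.sense(); print(s['tool_pos'],s['q'])
E
```

```text
time: 8.4
tool_pos: [605.5, -157.4, 211.2]
eef_rot: [0.052, 0.999, 0.0, -0.0]
wrist_force: [0.2, -0.7, 0.5]
width: 0.625
[ 605.53216111 -157.43173586  211.32230108] [-3.40122911e-01  8.40887234e-02  1.72715001e+00 -2.13975936e-05
  1.33035302e+00 -1.80860656e+00]
```

View pics/w6.png

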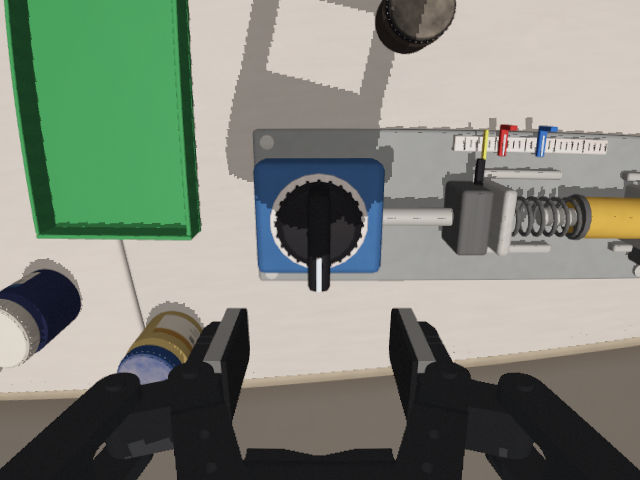

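View pics/s6.png

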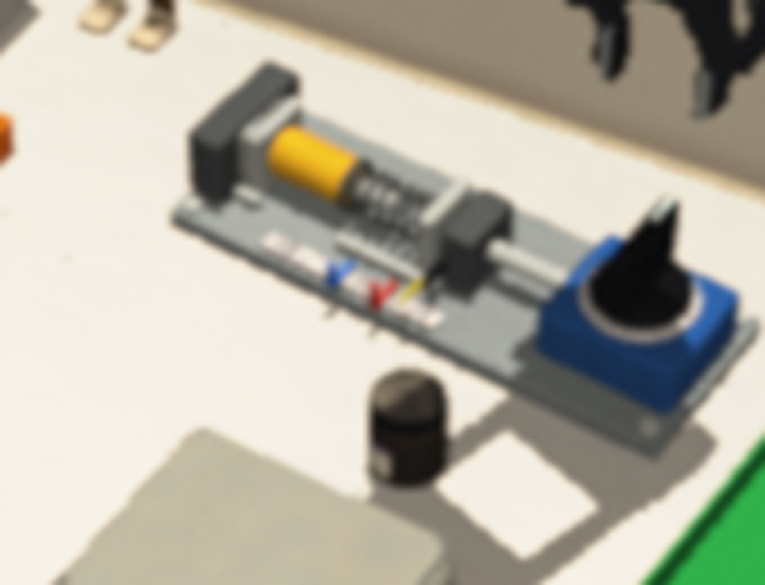

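View pics/t6.png

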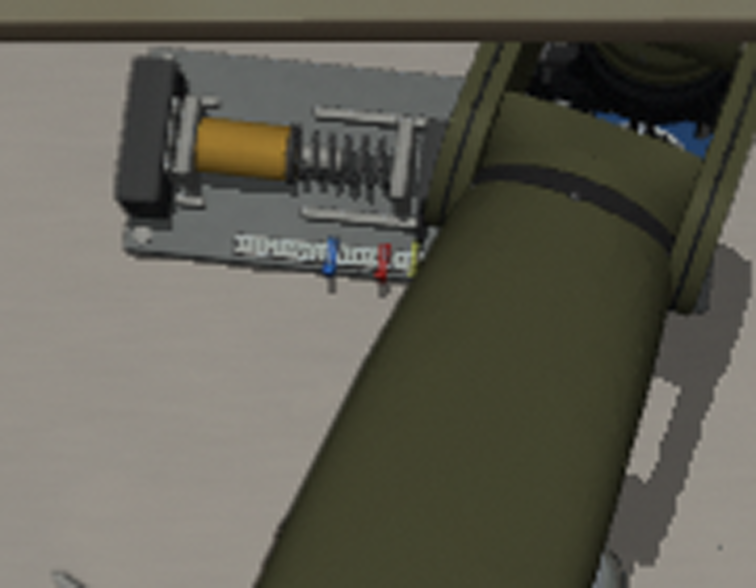

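The wrist view shows the unit in the channel with its coil plate just off the jaw. The pointer is at (485,145), the red clip at (505,140), the blue clip at (545,140), and the wing lies along column 318. The scene view agrees.

Run:
```python
from h import *
import pickle
im=cv2.imread('pics/w6.png')
cv2.imwrite('pics/w6a.png',cv2.resize(im[150:300,250:390],None,fx=4,fy=4,interpolation=cv2.INTER_CUBIC))
cv2.imwrite('pics/w6b.png',cv2.resize(im[115:190,440:620],None,fx=4,fy=4,interpolation=cv2.INTER_CUBIC))
p=pickle.load(open('w6.pkl','rb'))
w=back(p,[[318,182],[318,290]],114); print(w, w.mean(0))
t=[(p,(-65,-180,14),np.array([254,130.])),(p,(65,-180,14),np.array([258.5,280.]))]
```

```text
[[ 567.28522536 -153.75009434  114.        ]
 [ 634.58396777 -160.81791172  114.        ]] [ 600.93459657 -157.28400303  114.        ]
```

View pics/w6a.png

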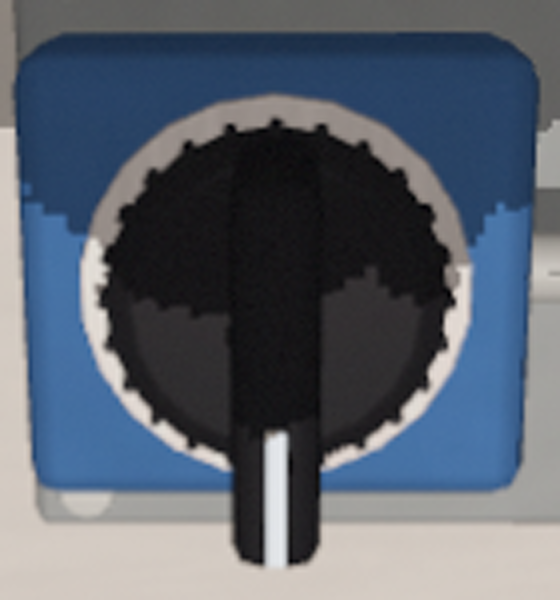

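View pics/w6b.png

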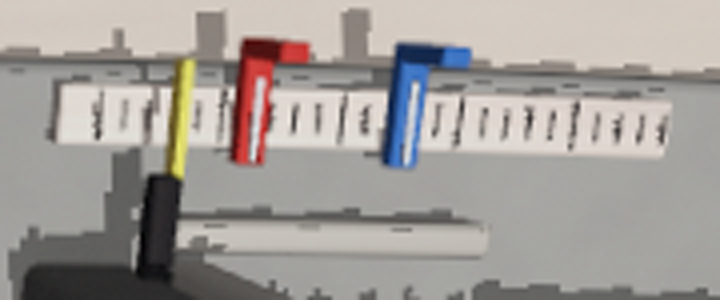

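Descend over the wing and grip it.

```bash
python3 -m pendant '[{"jaw":0.6,"dp":[0,0,-0.05],"dr":[0,0,0]},{"jaw":0.6,"dp":[0,0,-0.09],"dr":[0,0,0]},{"jaw":0.6,"dp":[0,0,-0.115],"dr":[0,0,0]},{"jaw":0.6,"dp":[0,0,-0.132],"dr":[0,0,0]},{"jaw":0.6,"dp":[0,0,-0.132],"dr":[0,0,0]},{"jaw":0.3,"dp":[0,0,-0.132],"dr":[0,0,0]},{"jaw":0.05,"dp":[0,0,-0.132],"dr":[0,0,0]},{"jaw":0.05,"dp":[0,0,-0.132],"dr":[0,0,0]},{"jaw":0.05,"dp":[0,0,-0.132],"dr":[0,0,0]},{"jaw":0.05,"dp":[0,0,-0.132],"dr":[0,0,0]}]' 80
python3 - <<'E'
from h import *
s=readout.sense(); print(s['tool_pos'],s['wrist_force'],s['moment'])
E
```

```text
time: 9.8
tool_pos: [606.6, -157.8, 81.2]
eef_rot: [0.051, 0.999, -0.0, 0.001]
wrist_force: [-1.7, 0.3, 6.4]
width: 0.153
[ 606.60845056 -157.77740315   81.16429129] [-1.74942385  0.33124488  6.35165139] [ 0.05477003  0.11701217 -0.07332238]
```

```bash
python3 -m pendant '[{"jaw":0.05,"dp":[0,0,0],"dr":[0,0,-6]},{"jaw":0.05,"dp":[0,0,0],"dr":[0,0,-12]},{"jaw":0.05,"dp":[0,0,0],"dr":[0,0,-18]},{"jaw":0.05,"dp":[0,0,0],"dr":[0,0,-24]},{"jaw":0.05,"dp":[0,0,0],"dr":[0,0,-30]},{"jaw":0.05,"dp":[0,0,0],"dr":[0,0,-30]}]'
python3 - <<'E'
from h import *
s=readout.sense(); print(s['tool_pos'],s['wrist_force'],s['moment'])
im=cams.camera('top');cv2.imwrite('pics/t7.png',cv2.resize(im[165:305,220:400],None,fx=4.2,fy=4.2,interpolation=cv2.INTER_CUBIC))
E
```

```text
time: 10.55
tool_pos: [606.5, -158.1, 81.2]
eef_rot: [0.308, 0.951, -0.0, 0.001]
wrist_force: [-0.8, -0.4, 6.0]
width: 0.153
[ 606.48358026 -158.12357394   81.17937181] [-0.77721807 -0.40057674  6.02493313] [-0.12507639  0.23167216 -0.10751117]
```

View pics/t7.png

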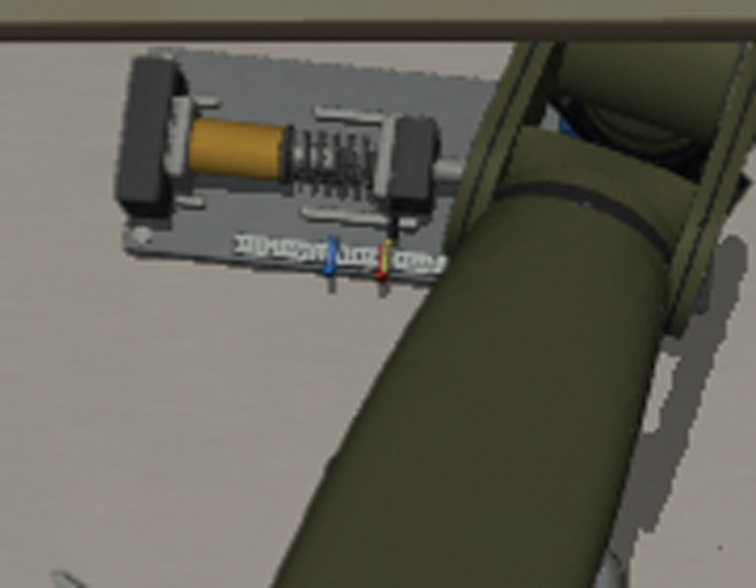

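The knob drives the jaw: the pointer at crop (386,255) is already on the red clip. Continue.

```bash
python3 -m pendant '[{"jaw":0.05,"dp":[0,0,0],"dr":[0,0,-7]},{"jaw":0.05,"dp":[0,0,0],"dr":[0,0,-14]},{"jaw":0.05,"dp":[0,0,0],"dr":[0,0,-21]},{"jaw":0.05,"dp":[0,0,0],"dr":[0,0,-28]},{"jaw":0.05,"dp":[0,0,0],"dr":[0,0,-35]},{"jaw":0.05,"dp":[0,0,0],"dr":[0,0,-42]},{"jaw":0.05,"dp":[0,0,0],"dr":[0,0,-42]}]'
python3 - <<'E'
from h import *
s=readout.sense(); print(s['tool_pos'],s['wrist_force'],s['moment'])
im=cams.camera('top');cv2.imwrite('pics/t8.png',cv2.resize(im[165:305,220:400],None,fx=4.2,fy=4.2,interpolation=cv2.INTER_CUBIC))
E
python3 -m pendant '[{"jaw":0.05,"dp":[0,0,0],"dr":[0,0,-7]},{"jaw":0.05,"dp":[0,0,0],"dr":[0,0,-14]},{"jaw":0.05,"dp":[0,0,0],"dr":[0,0,-21]},{"jaw":0.05,"dp":[0,0,0],"dr":[0,0,-28]},{"jaw":0.05,"dp":[0,0,0],"dr":[0,0,-28]},{"jaw":0.05,"dp":[0,0,0],"dr":[0,0,-28]},{"jaw":0.05,"dp":[0,0,0],"dr":[0,0,-28]}]'
python3 - <<'E'
from h import *
s=readout.sense(); print(s['tool_pos'],s['wrist_force'],s['moment'])
import pickle
p=cams.camera_params('wrist'); im=cams.camera('wrist'); cv2.imwrite('pics/w9.png',im); pickle.dump(p,open('w9.pkl','wb'))
im=cams.camera('top');cv2.imwrite('pics/t9.png',cv2.resize(im[165:305,220:400],None,fx=4.2,fy=4.2,interpolation=cv2.INTER_CUBIC))
E
```

```text
time: 11.48
tool_pos: [606.0, -158.4, 81.1]
eef_rot: [0.628, 0.778, -0.0, 0.001]
wrist_force: [-2.7, -0.5, 6.4]
width: 0.152
[ 605.98399049 -158.41070803   81.12956858] [-2.65380415 -0.51297493  6.44263788] [-0.33099795  0.49957354  0.03209522]
time: 12.4
tool_pos: [605.7, -158.4, 81.2]
eef_rot: [0.798, 0.603, -0.0, 0.001]
wrist_force: [-4.0, -0.5, 7.1]
width: 0.153
[ 605.68494513 -158.38802343   81.18473346] [-3.99974651 -0.54127979  7.05054258] [-0.23608124  0.76830485 -0.04061404]
```

View pics/t8.png

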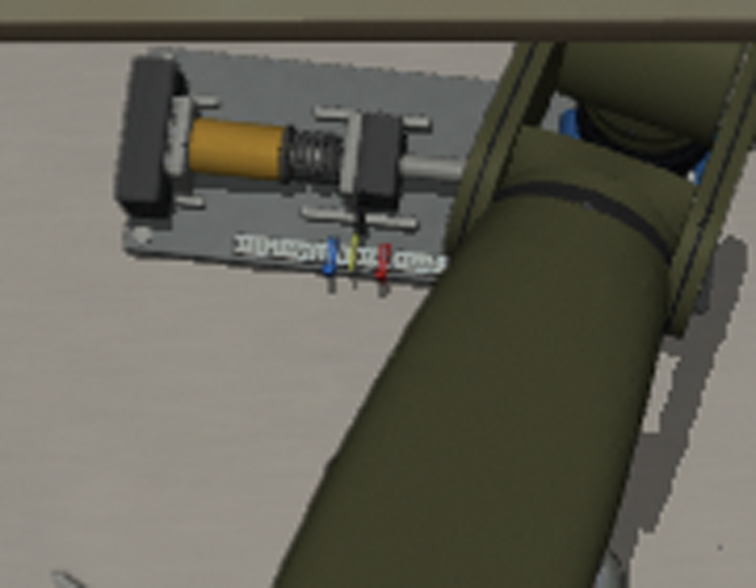

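View pics/t9.png

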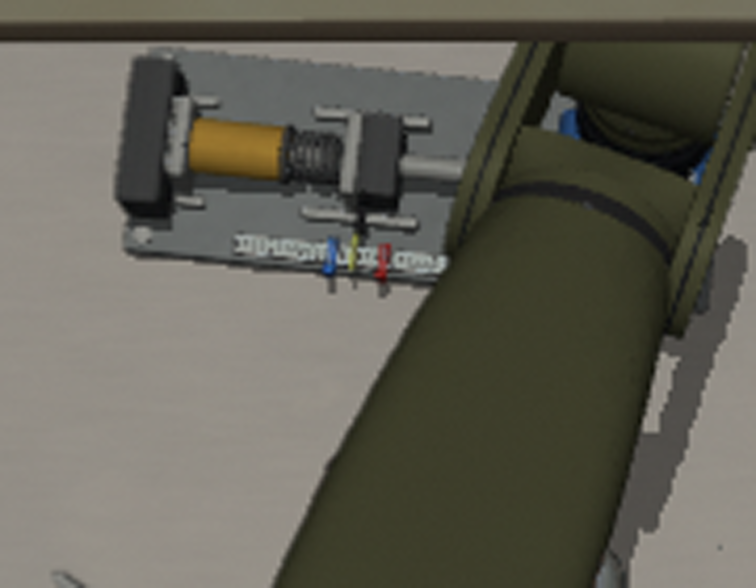

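View pics/w9.png

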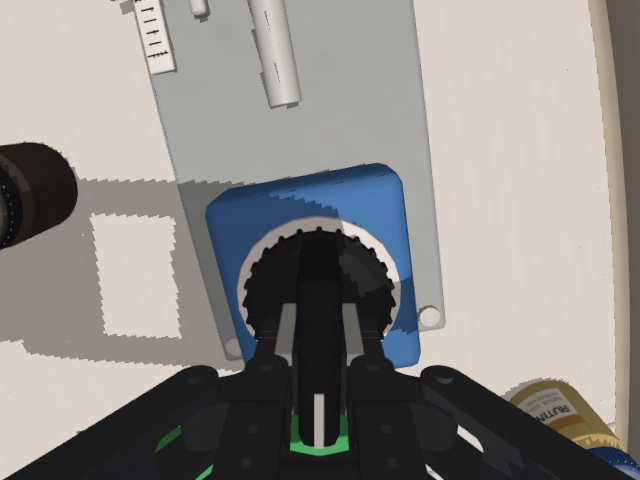

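Between the last two looks the pointer stayed at crop (353,252) while the knob turned 28° more, so the clutch slipped. It stands past the red clip (383,262) on the anvil side, and short of blue (331,257), so the spring is **tired** and goes in the orange tray. Now wind home.

```bash
python3 -m pendant '[{"jaw":0.05,"dp":[0,0,0],"dr":[0,0,8]},{"jaw":0.05,"dp":[0,0,0],"dr":[0,0,16]},{"jaw":0.05,"dp":[0,0,0],"dr":[0,0,24]},{"jaw":0.05,"dp":[0,0,0],"dr":[0,0,32]},{"jaw":0.05,"dp":[0,0,0],"dr":[0,0,40]},{"jaw":0.05,"dp":[0,0,0],"dr":[0,0,48]},{"jaw":0.05,"dp":[0,0,0],"dr":[0,0,56]},{"jaw":0.05,"dp":[0,0,0],"dr":[0,0,64]},{"jaw":0.05,"dp":[0,0,0],"dr":[0,0,70]},{"jaw":0.05,"dp":[0,0,0],"dr":[0,0,76]},{"jaw":0.05,"dp":[0,0,0],"dr":[0,0,82]},{"jaw":0.05,"dp":[0,0,0],"dr":[0,0,82]},{"jaw":0.05,"dp":[0,0,0],"dr":[0,0,82]}]'
python3 - <<'E'
from h import *
s=readout.sense(); print(s['tool_pos'],s['wrist_force'],s['moment'])
im=cams.camera('top');cv2.imwrite('pics/t10.png',cv2.resize(im[165:305,220:400],None,fx=4.2,fy=4.2,interpolation=cv2.INTER_CUBIC))
E
```

```text
time: 14.12
tool_pos: [606.6, -158.0, 81.2]
eef_rot: [0.206, 0.979, -0.0, 0.001]
wrist_force: [-0.4, 0.8, 5.7]
width: 0.152
[ 606.56303663 -157.99149856   81.17868465] [-0.42343581  0.76240518  5.66490476] [-0.01301063  0.20748558  0.06163504]
```

View pics/t10.png

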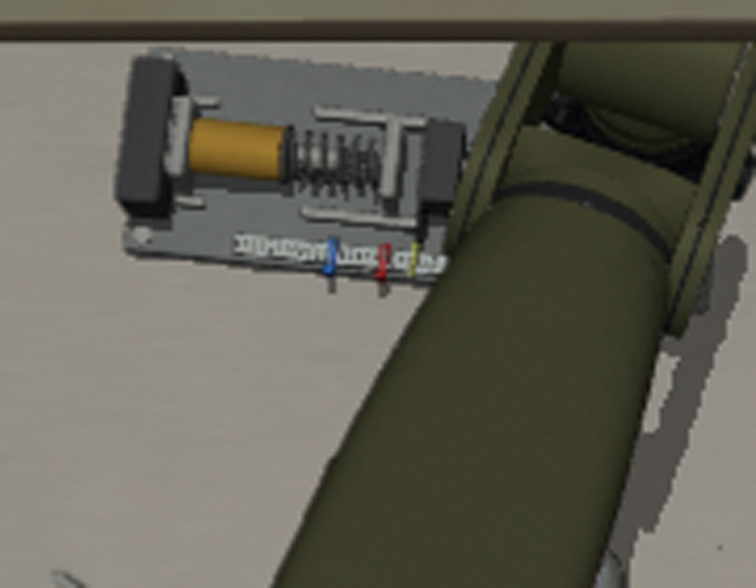

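The pointer is back at its starting pixel (414,258), so the jaw is home, and the unit rests against the anvil. Release the knob and go over the tube.

```bash
python3 -m pendant '[{"jaw":0.6,"dp":[0,0,0],"dr":[0,0,0]},{"jaw":0.62,"dp":[0,0,0],"dr":[0,0,0]},{"jaw":0.62,"dp":[0,0,0.02],"dr":[0,0,0]},{"jaw":0.62,"dp":[0,0,0.07],"dr":[0,0,0]},{"jaw":0.62,"dp":[0,0,0.1],"dr":[0,0,-10]},{"jaw":0.62,"dp":[0.005,0.055,0.1],"dr":[0,0,-20]},{"jaw":0.62,"dp":[0.012,0.115,0.1],"dr":[0,0,-30]},{"jaw":0.62,"dp":[0.018,0.175,0.1],"dr":[0,0,-40]},{"jaw":0.62,"dp":[0.0233,0.235,0.1],"dr":[0,0,-50]},{"jaw":0.62,"dp":[0.0233,0.235,0.1],"dr":[0,0,-60]},{"jaw":0.62,"dp":[0.0233,0.235,0.1],"dr":[0,0,-68]},{"jaw":0.62,"dp":[0.0233,0.235,0.1],"dr":[0,0,-71.9]},{"jaw":0.62,"dp":[0.0233,0.235,0.1],"dr":[0,0,-71.9]},{"jaw":0.62,"dp":[0.0233,0.235,0.1],"dr":[0,0,-71.9]}]' 50
python3 - <<'E'
from h import *
s=readout.sense(); print(s['tool_pos'],s['wrist_force'],s['moment'])
cv2.imwrite('pics/w11.png',cams.camera('wrist'))
E
```

```text
time: 15.92
tool_pos: [629.0, 77.5, 180.1]
eef_rot: [0.741, 0.671, 0.0, 0.0]
wrist_force: [-0.1, -0.3, 0.2]
width: 0.62
[629.02020224  77.51623463 180.08382788] [-0.08443273 -0.30759779  0.15537461] [-0.00846582  0.02936573 -0.00781122]
```

View pics/w11.png

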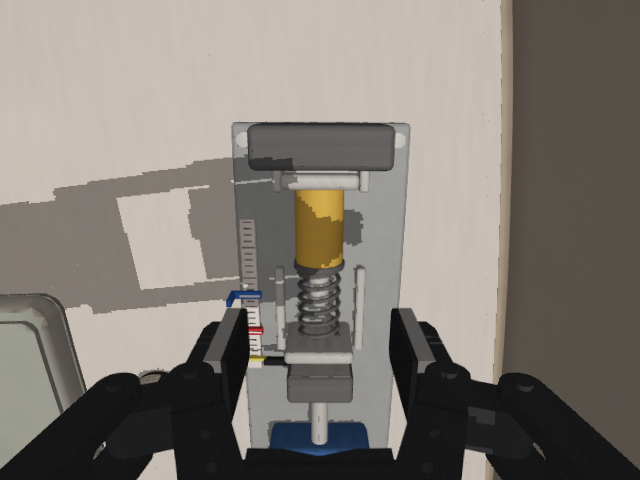

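The wrist view shows the unit centred under the gripper: tube at (320,225), jaw clear of the coil plate, pointer (257,362) on the knob side of red (257,330). Descend and grip.

```bash
python3 -m pendant '[{"jaw":0.62,"dp":[0.0005,0,-0.06],"dr":[0,0,0]},{"jaw":0.62,"dp":[0.0005,0,-0.11],"dr":[0,0,0]},{"jaw":0.62,"dp":[0.0005,0,-0.14],"dr":[0,0,0]},{"jaw":0.62,"dp":[0.0005,0,-0.157],"dr":[0,0,0]},{"jaw":0.62,"dp":[0.0005,0,-0.157],"dr":[0,0,0]},{"jaw":0.4,"dp":[0.0005,0,-0.157],"dr":[0,0,0]},{"jaw":0.2,"dp":[0.0005,0,-0.157],"dr":[0,0,0]},{"jaw":0.2,"dp":[0.0005,0,-0.157],"dr":[0,0,0]},{"jaw":0.2,"dp":[0.0005,0,-0.157],"dr":[0,0,0]},{"jaw":0.2,"dp":[0.0005,0,-0.157],"dr":[0,0,0]}]' 50
python3 - <<'E'
from h import *
s=readout.sense(); print(s['tool_pos'],s['wrist_force'],s['moment'])
P=cams.camera_params('top');S=cams.camera_params('scene')
print(back(S,[(172,247),(219,197),(253,213),(206,258)],30).round(0).tolist())
E
```

```text
time: 17.23
tool_pos: [630.7, 77.4, 24.4]
eef_rot: [0.741, 0.671, 0.001, 0.001]
wrist_force: [-0.3, -1.2, 7.0]
width: 0.38
[630.69054338  77.42879826  24.36940237] [-0.30042345 -1.23096491  6.95662717] [-0.14497389  0.27701786 -0.00513312]
[[349.0, 387.0, 30.0], [586.0, 401.0, 30.0], [575.0, 270.0, 30.0], [360.0, 279.0, 30.0]]
```

```bash
python3 -m pendant '[{"jaw":0.2,"dp":[0,0,0.05],"dr":[0,0,0]},{"jaw":0.2,"dp":[0,0,0.1],"dr":[0,0,0]},{"jaw":0.2,"dp":[0,0,0.155],"dr":[0,0,0]},{"jaw":0.2,"dp":[-0.03,0.03,0.155],"dr":[0,0,9]},{"jaw":0.2,"dp":[-0.06,0.07,0.155],"dr":[0,0,18]},{"jaw":0.2,"dp":[-0.09,0.11,0.155],"dr":[0,0,27]},{"jaw":0.2,"dp":[-0.12,0.15,0.155],"dr":[0,0,36]},{"jaw":0.2,"dp":[-0.15,0.19,0.155],"dr":[0,0,45]},{"jaw":0.2,"dp":[-0.177,0.23,0.155],"dr":[0,0,54]},{"jaw":0.2,"dp":[-0.177,0.273,0.155],"dr":[0,0,63]},{"jaw":0.2,"dp":[-0.177,0.273,0.155],"dr":[0,0,72]},{"jaw":0.2,"dp":[-0.177,0.273,0.155],"dr":[0,0,81]},{"jaw":0.2,"dp":[-0.177,0.273,0.155],"dr":[0,0,90]},{"jaw":0.2,"dp":[-0.177,0.273,0.155],"dr":[0,0,92.7]},{"jaw":0.2,"dp":[-0.177,0.273,0.155],"dr":[0,0,92.7]}]'
python3 - <<'E'
from h import *
import pickle
s=readout.sense(); print(s['tool_pos'],s['wrist_force'])
p=cams.camera_params('wrist'); im=cams.camera('wrist'); cv2.imwrite('pics/w12.png',im); pickle.dump(p,open('w12.pkl','wb'))
im=cams.camera('scene');cv2.imwrite('pics/s12.png',im)
E
```

```text
time: 19.1
tool_pos: [451.7, 350.3, 176.4]
eef_rot: [0.026, 1.0, -0.0, -0.001]
wrist_force: [-0.2, -0.2, -3.3]
width: 0.38
[451.73985053 350.33123396 176.41310495] [-0.24216868 -0.15925812 -3.29937379]
```

View pics/w12.png

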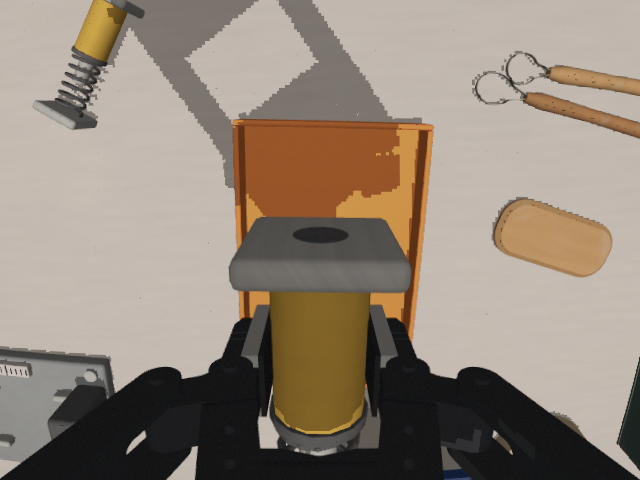

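View pics/s12.png

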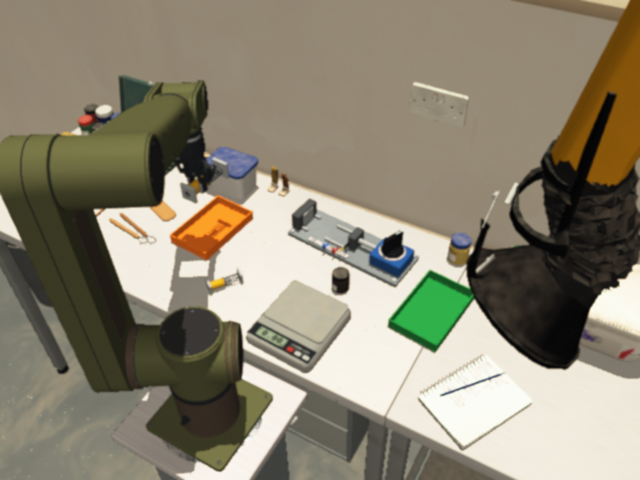

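Run:
```python
from h import *
import pickle
p=pickle.load(open('w12.pkl','rb'))
o=[(p,(-105,-68,30),np.array([233.5,121.])),(p,(-105,68,30),np.array([433.5,126.]))]
o2=o+[(cams.camera_params('top'),L,np.array(u,float)) for L,u in (((105,68,30),(148,216)),((105,-68,30),(202,217)),((-105,-68,30),(194,300)),((-105,68,30),(140,297)))]
for a in (o,o2):
    q,r=fitpose(a,[483,349,-.04]); print(q,r.round(1).tolist())
```

```text
[ 4.86781371e+02  3.56264962e+02 -7.56366658e-02] [[-1.0, 0.0], [1.1, 0.1]]
[ 4.86595704e+02  3.55765390e+02 -7.50750795e-02] [[-1.9, -0.2], [0.3, -0.2], [0.6, -2.1], [-3.1, 0.7], [-4.8, -1.1], [-2.1, -3.0]]
```

```bash
python3 -m pendant '[{"jaw":0.2,"dp":[0.006,0.0065,-0.04],"dr":[0,0,-1.3]},{"jaw":0.2,"dp":[0.006,0.0065,-0.09],"dr":[0,0,-1.3]},{"jaw":0.2,"dp":[0.006,0.0065,-0.13],"dr":[0,0,-1.3]},{"jaw":0.2,"dp":[0.006,0.0065,-0.15],"dr":[0,0,-1.3]},{"jaw":0.2,"dp":[0.006,0.0065,-0.158],"dr":[0,0,-1.3]},{"jaw":0.2,"dp":[0.006,0.0065,-0.162],"dr":[0,0,-1.3]},{"jaw":0.2,"dp":[0.006,0.0065,-0.162],"dr":[0,0,-1.3]},{"jaw":0.2,"dp":[0.006,0.0065,-0.162],"dr":[0,0,-1.3]}]'
python3 - <<'E'
from h import *
s=readout.sense(); print(s['tool_pos'],s['wrist_force'])
cv2.imwrite('pics/w13.png',cams.camera('wrist'))
E
```

```text
time: 20.2
tool_pos: [459.2, 357.7, 16.8]
eef_rot: [0.037, 0.999, 0.001, 0.001]
wrist_force: [0.2, -0.2, -3.6]
width: 0.378
[459.207615   357.65758536  16.7552906 ] [ 0.23980089 -0.23755222 -3.61932233]
```

View pics/w13.png

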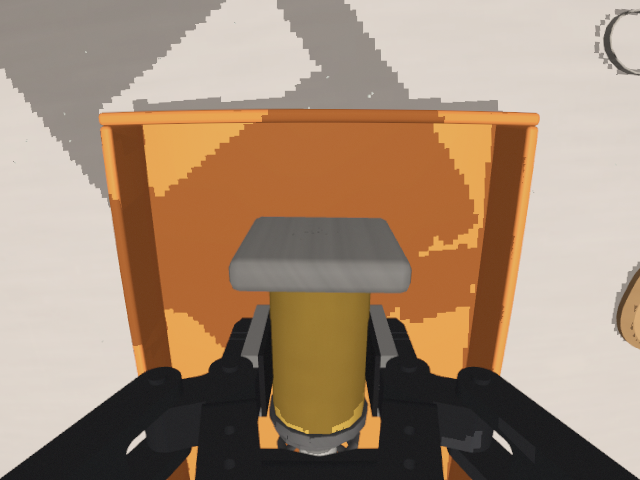

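Centred and aligned in the orange tray, with the load still carried about 2 mm above the floor. Lower until contact, release, retreat.

```bash
python3 -m pendant '[{"jaw":0.2,"dp":[0,0,-0.0015],"dr":[0,0,0]},{"jaw":0.2,"dp":[0,0,-0.003],"dr":[0,0,0]},{"jaw":0.2,"dp":[0,0,-0.003],"dr":[0,0,0]},{"jaw":0.2,"dp":[0,0,-0.003],"dr":[0,0,0]}]'
python3 -m pendant '[{"jaw":0.4,"dp":[0,0,0],"dr":[0,0,0]},{"jaw":0.6,"dp":[0,0,0],"dr":[0,0,0]},{"jaw":0.65,"dp":[0,0,0],"dr":[0,0,0]},{"jaw":0.65,"dp":[0,0,0.02],"dr":[0,0,0]},{"jaw":0.65,"dp":[0,0,0.07],"dr":[0,0,0]},{"jaw":0.65,"dp":[0,0,0.13],"dr":[0,0,0]},{"jaw":0.65,"dp":[0,0,0.18],"dr":[0,0,0]},{"jaw":0.65,"dp":[-0.03,0,0.2],"dr":[0,0,0]},{"jaw":0.65,"dp":[-0.03,0,0.2],"dr":[0,0,0]},{"jaw":0.65,"dp":[-0.03,0,0.2],"dr":[0,0,0]}]'
python3 - <<'E'
from h import *
import pickle
s=readout.sense(); print(s['tool_pos'],s['wrist_force'])
p=cams.camera_params('wrist');cv2.imwrite('pics/w14.png',cams.camera('wrist'));pickle.dump(p,open('w14.pkl','wb'))
im=cams.camera('scene');cv2.imwrite('pics/s14.png',cv2.resize(im[140:315,150:420],None,fx=2.9,fy=2.9,interpolation=cv2.INTER_CUBIC))
cv2.imwrite('pics/t14.png',cams.camera('top'))
E
```

```text
time: 20.75
tool_pos: [459.2, 357.6, 14.5]
eef_rot: [0.037, 0.999, 0.0, 0.001]
wrist_force: [-2.8, -2.2, 7.6]
width: 0.38
time: 22.0
tool_pos: [428.3, 356.9, 212.4]
eef_rot: [0.037, 0.999, -0.0, 0.0]
wrist_force: [-0.6, -0.3, -0.3]
width: 0.646
[428.29990563 356.90971488 212.42776431] [-0.59785706 -0.25121451 -0.27333012]
```

View pics/w14.png

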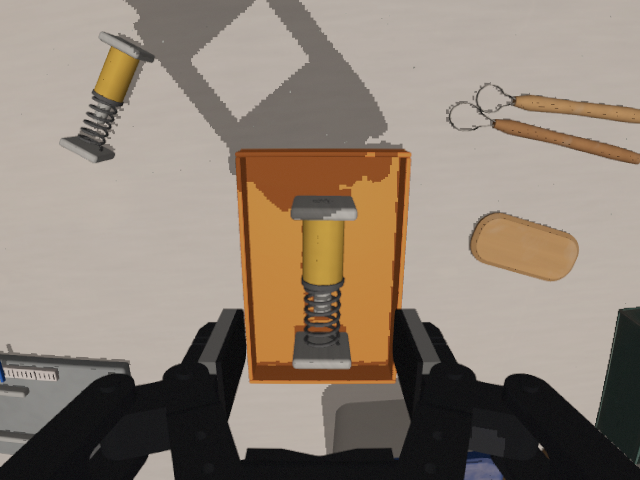

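View pics/s14.png

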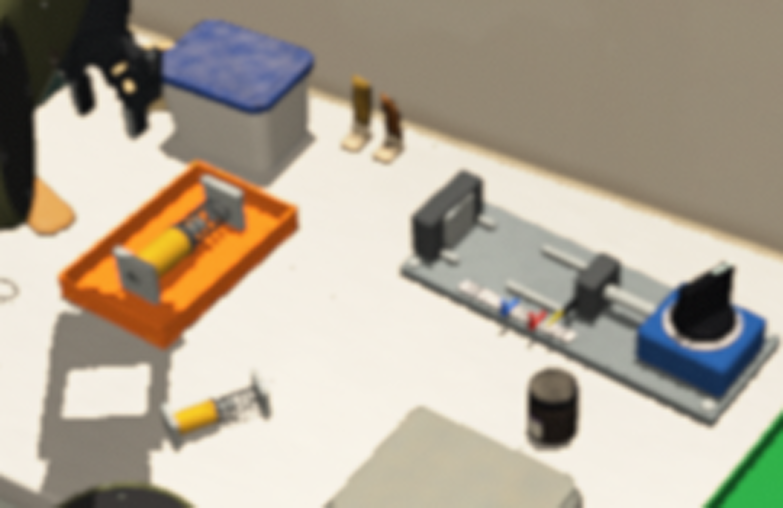

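View pics/t14.png

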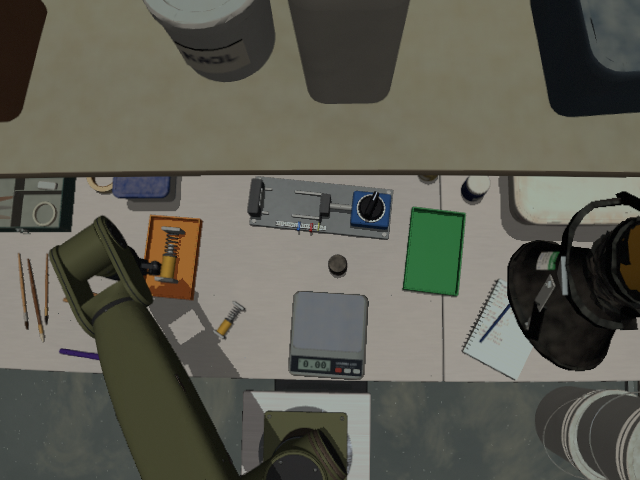

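The unit lies flat in the orange tray (wrist: unit rows 195–368 within tray rows 150–383, centred). Last check: compare the jaw and pointer with the first picture.

Run:
```python
from h import *
a=cv2.imread('pics/top0.png');b=cv2.imread('pics/t14.png')
f=lambda im:cv2.resize(im[180:245,285:350],None,fx=6,fy=6,interpolation=cv2.INTER_CUBIC)
cv2.imwrite('pics/cmp.png',np.hstack([f(a),f(b)]))
t=a[190:222,318:335]; r=cv2.matchTemplate(b[185:227,305:350],t,cv2.TM_CCOEFF_NORMED); print(cv2.minMaxLoc(r),'expect (13,5)')
s=readout.sense(); print(s['time'],abs(s['dq']).max())
```

```text
(-0.3340734541416168, 0.9973692893981934, (2, 5), (13, 5)) expect (13,5)
22.15 0.003878947983993305
```

View pics/cmp.png

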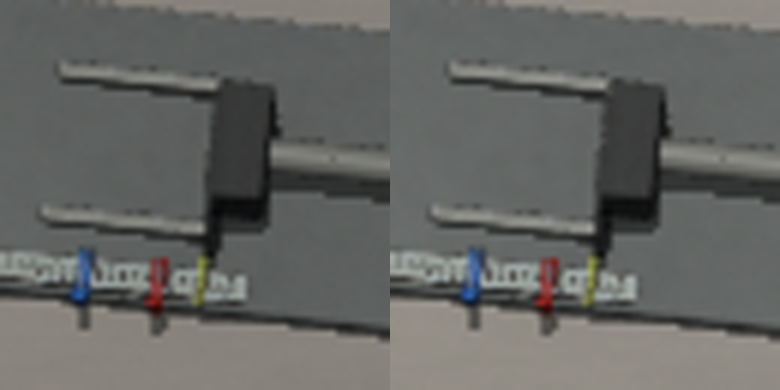

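The jaw is in the same place as at the start (template match at the expected pixel, 0.997). Handing in.

```bash
python3 -c "
from rig import arm; print(arm.sign_off())"
```

```text
the job is handed in; nothing more can be done
None
```

The spring tested as tired, so I laid it in the orange tray and handed the job in at about 22 s of the 64 s allowed. Sign-off gives no verdict.

- **Test:** I laid the larger unit in the channel with its tube end towards the anvil, let go, and turned the knob clockwise about 100°. Over the last 28° the knob turned but the pointer stood still, so the clutch had slipped. The pointer stopped past the red clip on the anvil side, short of the blue clip.
- **Last checks:** I wound the jaw home, and its picture matches the starting one to the pixel. The unit lies flat and roughly centred in the orange tray, with the gripper clear above it and no load on the wrist. I never went near the jars, box or tiles, and those in view looked unmoved.
- **Disagreements:** My fits of the tester's position differed by up to about 5 mm between cameras, so I set the unit down using close wrist views. The first fits of the orange tray also differed by several millimetres, well inside the 50 mm tolerance.

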